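# Crank the plate lift up to the pointer

## Robot

A 6-joint arm with a two-finger parallel gripper is mounted at the origin on a cart in front of the work surface, level with it; the furniture and walls round the work are solid. World frame = base frame: x ahead of the robot, y to its left, z up, the work surface at z = 0. Lengths are in m, angles in rad, forces in N, time in s.
With the tool pointing down it reaches from about 0.35 to 0.975 m from the base axis. Payload 17.4 kg.
Tool frame: the origin (TCP) lies between the finger pads; the fingertips stand 8 mm ahead of it and the grasp point (between the pads) lies 11 mm behind it; z points along the fingers, y is the line along which they close (so a half turn about z gives the same grasp; the last joint's range is limited). The gripper opens to 85 mm and grips with 20 to 120 N. Pads are 22 mm wide; open, the fingers measure 114 mm over their backs; the gripper's body (76 mm by 85 mm) begins 54 mm behind the grasp point. The pads swing forward as they close: fully open they stand 13 mm farther back than shut.
Start: joints at [-1.183, 0.116, 1.442, -0, 1.584, -0.038], TCP at [0.279, -0.615, 0.239] pointing down, gripper open.
Joint ranges: [-2.83, 2.83], [-0.83, 2.19], [0.07, 2.5], [-1.14, 4.28], [0.01, 3], [-2.97, 2.97]. Speed limits (rad/s): [1.89, 1.89, 2.22, 3.14, 3.14, 3.14].

## Interface

Orientations are given as a 3x3 rotation matrix whose columns are the frame's x, y, z axes.
In Python, from workcell import sensors, vision, env gives the robot as it stands. The module is installed in compiled form; this text tells all that it offers.
- The arm moves only by the shell command python3 -m creep 'ROWS' [OPENING]. ROWS is JSON, a list of rows, each a list of 2 entries, a list of its own where there are three numbers: the shift along the tool's x, y, z in units of 0.3 m (1.0 is 0.3 m), then the turn about the tool's z in units of 360 degrees (1.0 is 360 degrees). A call has exactly 10 rows; each row is the pose to reach, as a shift and turn from the pose commanded when the call began, along the tool's axes at that moment, turning the shorter way round; what a row does not reach only later rows make up. A row lasts 1/8 s, in which the tool goes at most 62.5 mm and 10.7 degrees, less where a joint would pass 70% of its speed; a pose out of reach is approached as far as the arm can. A call with a number of a shift or a turn outside -1 to 1 is refused whole. A call with a gripper value outside its range is refused whole. OPENING is the gripper's target within -1 to 1 (fully open at 1, half-way at 0, shut at -1), set as the call begins (- or left out, the last holds). The fingers move at their own pace and stop on an object; the grip force is fixed at half the most. Time passes only in rows, so rows that repeat a pose let the fingers close, or fill a call up. It gives the time, the measured TCP pose, the force, the opening and the grip force at its end, in the units of the state.
- sensors.state(): the state, without advancing time (a new reading comes with each control period).
- vision.read_camera(name): name is "scene" or "side" or "wrist"; returns (picture, depth): 400x640x3 uint8, blue, green, red; 400x640 float32, m along the optical axis (not along the pixel's ray), 0 where there is no reading.
- vision.get_calibration(name): a dict with "fx", "fy", "cx", "cy" (pixels), "R" (3x3) and "t" (3): a world point X has camera coordinates R X + t; the wrist camera has in their place "T_tool_cam" (4x4, takes a point from camera to tool coordinates, whose origin is the TCP and whose axes are the flange's). Camera axes: x right, y down, z forward; pixel columns grow to the right and rows downward; lengths in m; the calibration is good to about 2 mm. A picture is of the moment at which its call begins: read the wrist's pose just before it. get_calibration takes no time and is no camera call.
- env.hand_in(): hands the job in; it is judged then, once.
The state is a dict: "time_s": time; "joints": joint angles; "joint_vel": joint speeds; "tau": joint torques, N m; "ee_pos": TCP position; "orientation": TCP orientation; "ft_force": force on the tool from outside, world axes, zero at the start; "torque": the same for the moment, N m; "opening": finger opening in m; "finger_force": force on a finger pad.
Only numpy, scipy, OpenCV 4.12 (cv2) and the standard library are available. Lean on these libraries where they do the work, as an engineer would, in place of code of your own. Each camera call takes 0.05 s, during which the arm holds its last target. There are 200 camera calls.

## Task

Fit the loose red crank on the shaft on top of the screw lift, then wind it clockwise (seen from above) until the lift's platform, with the deep-well plate still standing on it, is level with the red pointer on the height rule. Raise it only with the crank, leave the crank fitted on the shaft, and do not disturb the other things on the bench.

Things in the scene. Friction and masses are not known exactly. Their poses are not given: they have to be found in the camera images.
- jack: grey screw lift, clamped to the bench: base plate 165 x 210 x 14 mm, two guide rods, a grey bridge whose top is 182 mm up. Origin on the bench directly below the screw axis; x points to the lift's back, its platform stands out to -x, z up
- drive (a point): centre of the upper face of the drive plate, a steel disc 80 mm across on top of the lift, 195 mm above the bench; turns with the screw, z up. Two upright driving pins, 8 mm across and 22 mm tall, stand on it 32 mm either side of the shaft along this point's own +y and -y. The screw is stiff (0.1 N m, about 1.5 N at the knob), stays where it is left and lifts the platform 24 mm per clockwise turn
- shaft_top (a point): upper end of the round vertical shaft, 14 mm across, that rises 36 mm from the drive plate's centre on the screw axis; its last 8 mm taper to 6 mm
- crank: loose crank, 147 mm long, about 0.27 kg, balanced about its hub; stands upright on the hub. Origin: centre of the hub's underside; z up, x along the arm to the knob. Steel hub 36 mm across, 41 mm tall, bore 17 mm wide, 38 mm deep from below. Red arm 16 mm wide at z = 14 to 26 mm, to the knob at x = 70 mm; opposite, a short arm with a counterweight 32 mm across at x = -50 mm, z up to 30 mm
- boss_grip (a point): middle of the crank's round grip boss, 24 mm across, on the hub's axis from 44 to 76 mm above its underside; this point is at 60 mm. Fitted, the hub rests on the drive plate and the arms push the pins round, after free play of up to 3/8 turn; if the arms land on the pins the crank sits 8 mm high and drops down as it is turned on
- knob_grip (a point): middle of the crank's black upright knob, 20 mm across, from 27 to 72 mm above the hub's underside, this point 51 mm above it and 70 mm from the hub's axis. The knob spins freely on the arm, so a gripper that holds it need not turn
- platform_top (a point): centre of the upper face of the lift's aluminium platform (112 x 150 mm, 3 mm rim); 60 mm above the bench at the start, and it can rise 60 mm
- pointer_tip (a point): tip of the red pointer on the aluminium height rule that stands at the lift's +y side; its height, 78 to 98 mm above the bench, is the height to which the platform's upper face must be brought. It stays put
- deepwell_plate: clear deep-well plate 85 x 128 x 44 mm standing loose on the platform; origin at the centre of its underside, z up
- media_bottle: bystander: glass bottle with orange cap, 71 mm across, 132 mm tall, origin at the centre of its underside
- tip_box_blue: bystander: blue tip box 109 x 126 x 90 mm, origin at the centre of its underside
There are look-alikes about, which are no part of the job. Leave any blue look-alike of the deepwell_plate alone.

How it is judged:
By the outcome, as a careful person would: the job done as asked, in the order asked, and still so for the second after the job is handed in, with the robot touching nothing.
It also fails if it takes over 72 s, if anything falls off the work surface, if the arm or the gripper's body presses on something with over 40 N, if the wrist force passes 120 N, or if a joint passes its speed limit or range.

## Working session

There is one attempt and no reset: what is moved stays moved. The work goes in short steps, Python scripts to look and compute and a shell command to move; the robot and the scene stay as the last step left them, time stands still between calls to the robot, and variables do not carry over. Pictures are saved under pics/ and viewed, at most 10 in all, crops included, and the job is handed in when it is done.

```bash
mkdir -p pics
cat > h.py <<'E'
import numpy as np,cv2
from workcell import sensors,vision,env
def grab(n):
    s=sensors.state(); p,d=vision.read_camera(n); c=vision.get_calibration(n)
    if n=="wrist":
        T=np.eye(4);T[:3,:3]=np.array(s["orientation"]);T[:3,3]=s["ee_pos"];M=T@np.array(c["T_tool_cam"])
    else:
        R=np.array(c["R"]);M=np.eye(4);M[:3,:3]=R.T;M[:3,3]=-R.T@np.array(c["t"])
    np.savez(""+n+".npz",p=p,d=d,M=M,k=[c["fx"],c["fy"],c["cx"],c["cy"]])
    return p
def world(n,u,v,z=None):
    f=np.load(""+n+".npz");fx,fy,cx,cy=f["k"];M=f["M"]
    r=np.array([(u-cx)/fx,(v-cy)/fy,1.])
    if z is None:
        w=f["d"][int(v)-1:int(v)+2,int(u)-1:int(u)+2];w=w[w>0]
        dd=np.median(w) if len(w) else 0
        return M[:3,:3]@(r*dd)+M[:3,3]
    q=M[:3,:3]@r;return M[:3,3]+q*(z-M[2,3])/q[2]
E
python3 - <<'E'
from h import *
a=grab("scene");b=grab("side");grab("wrist")
cv2.imwrite("pics/a.png",a);cv2.imwrite("pics/b.png",b)
for n in("scene","side"):
    f=np.load(n+".npz");print(n,f["M"].round(3),f["k"])
s=sensors.state();print(np.array(s["orientation"]).round(3),s["ee_pos"],s["opening"],s["time_s"])
E
```

```text
scene [[ 0.672 -0.525  0.523 -0.355]
 [-0.74  -0.482  0.469 -0.767]
 [ 0.006 -0.702 -0.712  1.388]
 [ 0.     0.     0.     1.   ]] [480.81516308 480.81516308 328.09963456 193.68846567]
side [[ 0.992  0.073 -0.107  0.725]
 [ 0.128 -0.483  0.866 -1.586]
 [ 0.011 -0.872 -0.488  1.087]
 [ 0.     0.     0.     1.   ]] [518.42946225 518.42946225 313.33057838 188.04387015]
[[ 0.911  0.413 -0.   ]
 [ 0.413 -0.911  0.001]
 [ 0.    -0.001 -1.   ]] [ 0.27875113 -0.61460109  0.23875246] 0.08521546870838385 0.15
```

View pics/a.png

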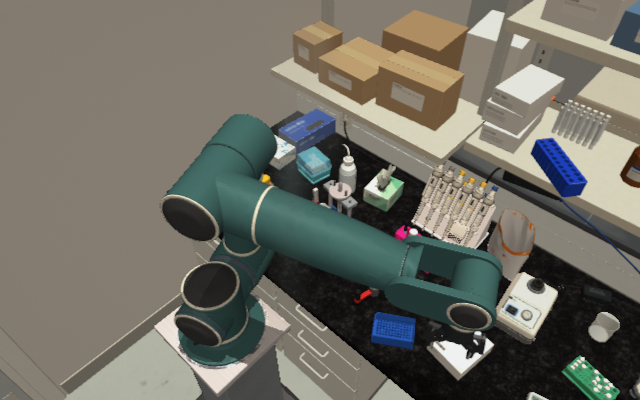

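View pics/b.png

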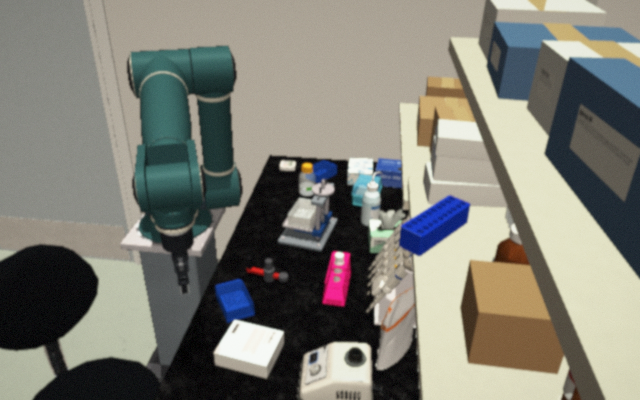

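Side view: the crank is at about (268,272), with its red arm toward (250,270). The lift is at (310,220) with the drive disc at about (322,187). A pink thing stands at (338,275) and a blue plate at (235,300). I'll check both areas in an enlarged crop.

Run:
```python
from h import *
b=np.load("side.npz")["p"]
c=cv2.resize(b[155:295,235:395],None,fx=3.75,fy=4.2857/4.2857*3.75,interpolation=cv2.INTER_CUBIC)
cv2.imwrite("pics/c.png",c)
for q in[(268,262),(267,272),(250,270),(283,276),(322,187),(308,205),(290,235)]:print(q,world("side",*q).round(3))
for q in[(363,297),(342,187),(330,195)]:print(q,world("scene",*q).round(3))
```

```text
(268, 262) [ 0.423 -0.288  0.073]
(267, 272) [ 0.42  -0.296  0.039]
(250, 270) [ 0.358 -0.275  0.024]
(283, 276) [ 0.472 -0.296  0.029]
(322, 187) [ 0.561 -0.007  0.204]
(308, 205) [0.506 0.034 0.101]
(290, 235) [ 0.45  -0.036  0.009]
(363, 297) [ 0.371 -0.275  0.024]
(342, 187) [ 0.566 -0.007  0.211]
(330, 195) [0.565 0.047 0.135]
```

View pics/c.png

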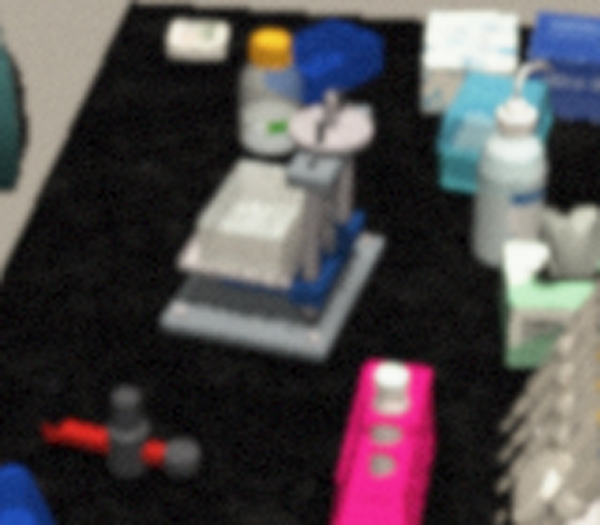

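The only red crank is at side (267,272). Its hub is near (0.42,-0.29), its arm points to -x (knob near x=0.35) and its counterweight is at (283,276). The pink rack at (338,275), the blue plate at (235,300) and the blue bowl at (325,168) aren't it. The lift is at (315,215). I'll move over the crank for a closer look.

```bash
python3 -m creep '[[[0.1,-0.09,-0.1],0],[[0.2,-0.18,-0.2],0],[[0.3,-0.27,-0.2],0],[[0.4,-0.36,-0.2],0],[[0.5,-0.45,-0.2],0],[[0.6,-0.54,-0.2],0],[[0.7,-0.63,-0.2],0],[[0.8,-0.72,-0.2],0],[[0.85,-0.75,-0.2],0],[[0.85,-0.75,-0.2],0]]' 1
python3 - <<'E'
from h import *
print(np.array(vision.get_calibration("wrist")["T_tool_cam"]).round(3))
a=grab("wrist");b=grab("scene");cv2.imwrite("pics/d.png",a)
s=sensors.state();print(s["ee_pos"],s["joints"])
E
```

```text
time_s: 1.4
ee_pos: [0.4185, -0.3041, 0.2992]
orientation: [[0.91, 0.414, -0.0], [0.414, -0.91, -0.0], [-0.0, 0.0, -1.0]]
ft_force: [-0.6, -0.7, -0.1]
opening: 0.0852
finger_force: 0.0
[[ 0.002 -0.946 -0.323  0.082]
 [ 1.     0.001  0.001 -0.001]
 [-0.001 -0.323  0.946 -0.133]
 [ 0.     0.     0.     1.   ]]
[ 0.41792685 -0.30514709  0.29915266] [-6.79804393e-01 -2.38693518e-01  1.68446532e+00 -3.06515373e-04
  1.69607833e+00  4.65246115e-01]
```

View pics/d.png

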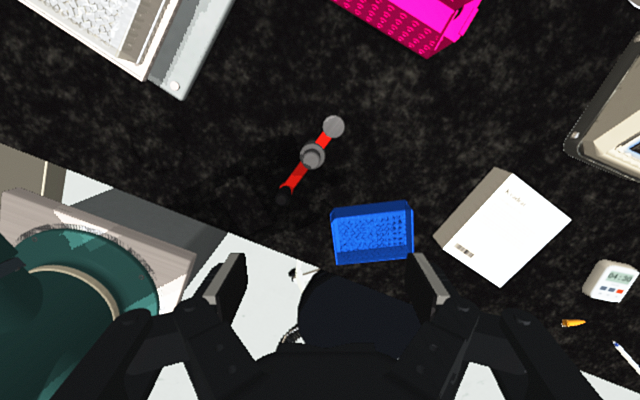

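The wrist picture shows the crank: boss around (312,157), counterweight (334,126), black knob end near (285,195).

Run:
```python
from h import *
f=np.load("wrist.npz");d=f["d"]
P=np.array([[world("wrist",u,v) for u in range(265,350)] for v in range(110,215)])
for nm,lo,hi in(("bosstop",.072,.085),("hub",.038,.044),("cw",.026,.034),("knob",.066,.0715)):
    m=(P[...,2]>lo)&(P[...,2]<hi)
    n,l,st,c=cv2.connectedComponentsWithStats(m.astype(np.uint8))
    for i in range(1,n):
        if st[i,4]>12:
            q=P[l==i];print(nm,st[i,4],(c[i]+[265,110]).round(0),q.mean(0).round(4),((q.min(0)+q.max(0))/2).round(4))
c=np.load("scene.npz")
# drive disc in scene cam and wrist cam
for n in("scene","side"):
    f=np.load(n+".npz");fx,fy,cx,cy=f["k"];v,u=np.mgrid[0:400,0:640]
    X=np.stack([(u-cx)/fx,(v-cy)/fy,np.ones(u.shape)],-1)*f["d"][...,None]@f["M"][:3,:3].T+f["M"][:3,3]
    def sel(lo,hi):return (abs(X[...,0]-.565)<.08)&(abs(X[...,1])<.09)&(X[...,2]>lo)&(X[...,2]<hi)
    for lo,hi in((.188,.202),(.21,.222),(.226,.24)):
        q=X[sel(lo,hi)]
        if len(q):print(n,lo,len(q),q.mean(0).round(4),q.min(0).round(3),q.max(0).round(3))
```

```text
bosstop 252 [310. 161.] [ 0.4204 -0.2807  0.0745] [ 0.4199 -0.2809  0.0738]
hub 187 [313. 152.] [ 0.4263 -0.2802  0.0411] [ 0.4218 -0.281   0.0411]
hub 17 [287. 190.] [ 0.3594 -0.2675  0.0416] [ 0.3578 -0.2668  0.0412]
cw 391 [333. 127.] [ 0.4688 -0.2916  0.0288] [ 0.4687 -0.292   0.0282]
cw 16 [316. 145.] [ 0.436  -0.2809  0.0301] [ 0.4353 -0.2814  0.0303]
cw 14 [286. 186.] [ 0.3599 -0.2644  0.029 ] [ 0.3593 -0.265   0.0298]
cw 18 [345. 214.] [ 0.3565 -0.3649  0.0283] [ 0.3558 -0.3639  0.0286]
knob 144 [281. 199.] [ 0.3532 -0.2653  0.0696] [ 0.3518 -0.2654  0.0686]
side 0.188 193 [ 0.5645 -0.0083  0.1937] [ 0.524 -0.047  0.188] [0.603 0.035 0.201]
side 0.21 20 [ 0.5631 -0.0015  0.215 ] [ 0.553 -0.036  0.21 ] [0.571 0.033 0.221]
side 0.226 5 [ 0.5643 -0.0037  0.2283] [ 0.56  -0.008  0.226] [ 0.568 -0.001  0.23 ]
```

```bash
python3 -m creep '[[[0.04,-0.07,0.1],0.03],[[0.04,-0.07,0.2],0.06],[[0.04,-0.07,0.35],0.09],[[0.04,-0.07,0.45],0.104],[[0.04,-0.07,0.5],0.104],[[0.04,-0.07,0.55],0.104],[[0.04,-0.07,0.55],0.104],[[0.04,-0.07,0.55],0.104],[[0.04,-0.07,0.55],0.104],[[0.04,-0.07,0.55],0.104]]' 0.3
python3 - <<'E'
from h import *
a=grab("wrist");cv2.imwrite("pics/e.png",a)
f=np.load("wrist.npz");fx,fy,cx,cy=f["k"];v,u=np.mgrid[0:400,0:640]
X=np.stack([(u-cx)/fx,(v-cy)/fy,np.ones(u.shape)],-1)*f["d"][...,None]@f["M"][:3,:3].T+f["M"][:3,3]
near=np.hypot(X[...,0]-.42,X[...,1]+.281)<.02
for lo,hi in((.072,.08),(.038,.044)):
    q=X[near&(X[...,2]>lo)&(X[...,2]<hi)]
    if len(q):print(len(q),((q.min(0)+q.max(0))/2).round(4),(q.max(0)-q.min(0)).round(4))
s=sensors.state();print(s["ee_pos"],np.array(s["orientation"]).round(3))
E
```

```text
time_s: 2.75
ee_pos: [0.4205, -0.2805, 0.1348]
orientation: [[0.974, -0.225, 0.001], [-0.225, -0.974, -0.0], [0.001, 0.0, -1.0]]
ft_force: [0.6, 0.5, 0.1]
opening: 0.0555
finger_force: 0.0
707 [ 0.4203 -0.2807  0.0742] [0.0237 0.0235 0.0044]
496 [ 0.4231 -0.2807  0.041 ] [0.0301 0.0353 0.0059]
[ 0.42048475 -0.28045078  0.13470219] [[ 0.974 -0.225  0.   ]
 [-0.225 -0.974 -0.   ]
 [ 0.001  0.    -1.   ]]
```

```bash
python3 -m creep '[[[0,0,0.1],0],[[0,0,0.2],0],[[0,0,0.265],0],[[0,0,0.265],0],[[0,0,0.265],0],[[0,0,0.265],0],[[0,0,0.265],0],[[0,0,0.265],0],[[0,0,0.265],0],[[0,0,0.265],0]]'
python3 -m creep '[[[0,0,0],0],[[0,0,0],0],[[0,0,0],0],[[0,0,0],0],[[0,0,0],0],[[0,0,0],0],[[0,0,-0.03],0],[[0,0,-0.06],0],[[0,0,-0.1],0],[[0,0,-0.1],0]]' -1
```

```text
time_s: 4.05
ee_pos: [0.4203, -0.2804, 0.0548]
orientation: [[0.974, -0.226, -0.0], [-0.226, -0.974, 0.0], [-0.0, -0.0, -1.0]]
ft_force: [0.2, 0.4, -0.1]
opening: 0.0558
finger_force: 0.0
time_s: 5.3
ee_pos: [0.4208, -0.2807, 0.0861]
orientation: [[0.974, -0.226, 0.002], [-0.226, -0.974, -0.001], [0.002, 0.001, -1.0]]
ft_force: [0.7, 0.3, -3.5]
opening: 0.0222
finger_force: 59.0
```

```bash
python3 -m creep '[[[0,0,-0.15],0],[[0,0,-0.3],0],[[0,0,-0.45],0],[[0,0,-0.6],0],[[0.05,-0.1,-0.7],0],[[0.12,-0.2,-0.8],0],[[0.2,-0.32,-0.8],0],[[0.28,-0.45,-0.8],0],[[0.34,-0.54,-0.8],0],[[0.358,-0.566,-0.8],0]]'
python3 -m creep '[[[0,0,0],0],[[0,0,0],0],[[0,0,0],0],[[0,0,0],0],[[0,0,0],0],[[0,0,0],0],[[0,0,0],0],[[0,0,0],0],[[0,0,0],0],[[0,0,0],0]]'
cat > an.py <<'E'
from h import *
import sys
def cloud(n):
    f=np.load(n+".npz");fx,fy,cx,cy=f["k"];v,u=np.mgrid[0:400,0:640]
    return np.stack([(u-cx)/fx,(v-cy)/fy,np.ones(u.shape)],-1)*f["d"][...,None]@f["M"][:3,:3].T+f["M"][:3,3]
E
python3 - <<'E'
from an import *
a=grab("wrist");cv2.imwrite("pics/f.png",a);b=grab("scene");grab("side")
for n in("wrist","scene","side"):
    X=cloud(n);near=(np.hypot(X[...,0]-.564,X[...,1]+.006)<.05)
    for lo,hi in((.190,.200),(.211,.221),(.222,.238)):
        m=near&(X[...,2]>lo)&(X[...,2]<hi)
        k,l,st,c=cv2.connectedComponentsWithStats(m.astype(np.uint8))
        for i in range(1,k):
            if st[i,4]>5:
                q=X[l==i];print(n,lo,len(q),c[i].round(0),q.mean(0).round(4),((q.min(0)+q.max(0))/2).round(4),(q.max(0)-q.min(0)).round(3))
s=sensors.state();print(s["ee_pos"],np.array(s["orientation"]).round(3))
E
```

```text
time_s: 6.55
ee_pos: [0.5642, -0.138, 0.324]
orientation: [[0.975, -0.224, -0.001], [-0.224, -0.975, 0.0], [-0.001, -0.0, -1.0]]
ft_force: [0.4, 0.4, -4.0]
opening: 0.0225
finger_force: 59.8
time_s: 7.8
ee_pos: [0.5633, -0.1392, 0.3248]
orientation: [[0.974, -0.226, -0.0], [-0.226, -0.974, 0.0], [-0.0, -0.0, -1.0]]
ft_force: [0.2, 0.8, -2.7]
opening: 0.0223
finger_force: 59.8
wrist 0.19 3803 [197. 218.] [ 0.5637 -0.0032  0.1938] [ 0.5609 -0.0012  0.195 ] [0.079 0.079 0.01 ]
wrist 0.211 91 [189. 227.] [ 0.5633 -0.0055  0.216 ] [ 0.5621 -0.0033  0.2157] [0.012 0.01  0.009]
wrist 0.211 65 [220. 228.] [ 0.5557 -0.0331  0.215 ] [ 0.5555 -0.0323  0.2142] [0.007 0.008 0.006]
wrist 0.211 75 [154. 231.] [0.5669 0.0294 0.2147] [0.5668 0.0308 0.2141] [0.008 0.009 0.006]
wrist 0.222 157 [182. 234.] [ 0.5617 -0.003   0.2263] [ 0.5609 -0.0021  0.2266] [0.013 0.011 0.009]
scene 0.19 233 [340. 191.] [ 0.5595 -0.0034  0.1952] [ 0.5617 -0.002   0.195 ] [0.081 0.08  0.01 ]
scene 0.211 10 [340. 187.] [ 0.5591 -0.0051  0.217 ] [ 0.5587 -0.0043  0.2159] [0.011 0.01  0.01 ]
scene 0.211 7 [346. 191.] [ 0.5562 -0.0336  0.2155] [ 0.5563 -0.0335  0.2162] [0.007 0.006 0.01 ]
scene 0.222 10 [340. 184.] [ 0.5608 -0.0027  0.2287] [ 0.5607 -0.0027  0.2303] [0.01  0.014 0.014]
side 0.19 95 [323. 192.] [ 0.565  -0.0221  0.1937] [ 0.5624 -0.0176  0.1948] [0.075 0.055 0.009]
[ 0.56329286 -0.13925551  0.324799  ] [[ 0.974 -0.226 -0.   ]
 [-0.226 -0.974 -0.   ]
 [-0.     0.    -1.   ]]
```

View pics/f.png

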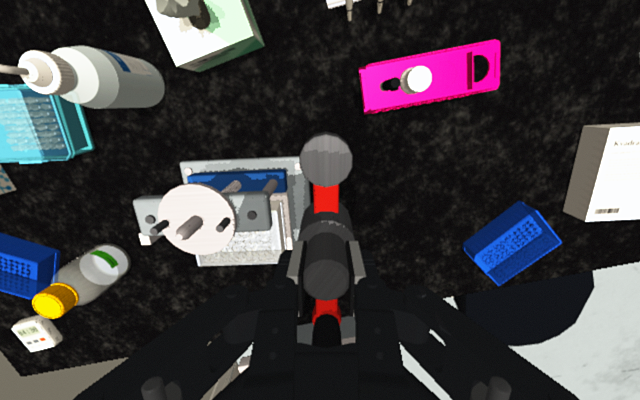

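The wrist picture shows the drive disc at (197,218), pins at (220,228) and (154,231), and the shaft top at (182,234). The crank is held upright. The axis is at about (0.561,-0.0015) and the pins are roughly square to the arm, so the crank's present heading is right for fitting.

```bash
python3 -m creep '[[[-0.03,-0.12,0],0],[[-0.06,-0.24,0],0],[[-0.09,-0.36,0],0],[[-0.111,-0.445,0],0],[[-0.111,-0.445,0.05],0],[[-0.111,-0.445,0.1],0],[[-0.111,-0.445,0.1],0],[[-0.111,-0.445,0.1],0],[[-0.111,-0.445,0.1],0],[[-0.111,-0.445,0.1],0]]'
python3 - <<'E'
from an import *
grab("scene");b=grab("side");grab("wrist")
cv2.imwrite("pics/g.png",cv2.resize(b[130:250,260:420],None,fx=4,fy=4,interpolation=cv2.INTER_CUBIC))
s=sensors.state();print(s["ee_pos"],s["joints"])
E
```

```text
time_s: 9.2
ee_pos: [0.5611, -0.0018, 0.2952]
orientation: [[0.974, -0.226, 0.001], [-0.226, -0.974, 0.0], [0.001, -0.0, -1.0]]
ft_force: [0.0, 0.1, -3.4]
opening: 0.0224
finger_force: 60.0
[ 0.56103516 -0.00169687  0.29496294] [-4.84922833e-02 -1.41926575e-01  1.60784301e+00  1.22642691e-06
  1.67542907e+00  1.74999811e+00]
```

View pics/g.png

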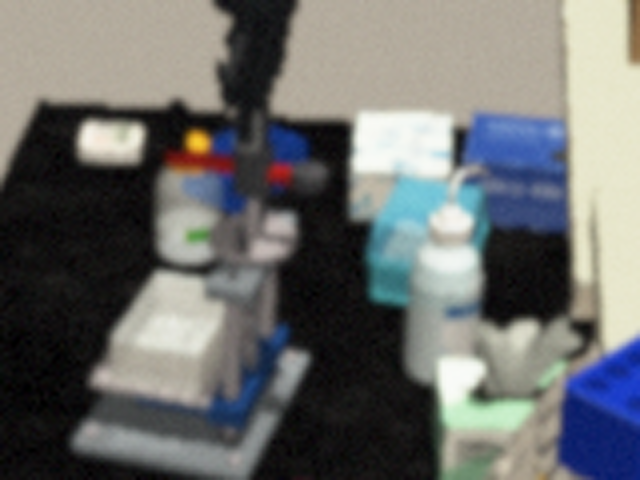

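The side crop shows the hub at (255,175) right above the shaft at (250,215). Descending.

```bash
python3 -m creep '[[[0,0,0.02],0],[[0,0,0.035],0],[[0,0,0.05],0],[[0,0,0.06],0],[[0,0,0.075],0],[[0,0,0.085],0],[[0,0,0.095],0],[[0,0,0.1],0],[[0,0,0.1],0],[[0,0,0.1],0]]'
```

```text
time_s: 10.6
ee_pos: [0.561, -0.0017, 0.265]
orientation: [[0.974, -0.226, 0.0], [-0.226, -0.974, -0.0], [0.0, -0.0, -1.0]]
ft_force: [0.6, 0.0, -2.6]
opening: 0.0222
finger_force: 60.0
```

```bash
python3 -m creep '[[[0,0,0.01],0],[[0,0,0.02],0],[[0,0,0.03],0],[[0,0,0.037],0],[[0,0,0.043],0],[[0,0,0.046],0],[[0,0,0.048],0],[[0,0,0.048],0],[[0,0,0.048],0],[[0,0,0.048],0]]'
```

```text
time_s: 11.85
ee_pos: [0.561, -0.0017, 0.2505]
orientation: [[0.974, -0.226, 0.0], [-0.226, -0.974, 0.0], [0.0, -0.0, -1.0]]
ft_force: [0.0, 0.1, -3.7]
opening: 0.0221
finger_force: 60.0
```

```bash
python3 -m creep '[[[0,0,0],0],[[0,0,0],0],[[0,0,0],0],[[0,0,0],0],[[0,0,-0.08],0],[[0,0,-0.16],0],[[0,0,-0.25],0],[[0,0,-0.3],0],[[0,0,-0.3],0],[[0,0,-0.3],0]]' 0.2
python3 - <<'E'
from an import *
a=grab("wrist");b=grab("scene");grab("side")
cv2.imwrite("pics/i.png",np.hstack([a,cv2.resize(b[150:260,290:380],(327,400))])[:, 200:])
X=cloud("wrist")
def comp(nm,m,mn=20):
    k,l,st,c=cv2.connectedComponentsWithStats(m.astype(np.uint8))
    for i in range(1,k):
        if st[i,4]>mn:
            q=X[l==i];print(nm,len(q),c[i].round(0),q.mean(0).round(4),((q.min(0)+q.max(0))/2).round(4),(q.max(0)-q.min(0)).round(3))
r=np.hypot(X[...,0]-.561,X[...,1]+.0015);z=X[...,2]-.195
comp("boss",(r<.03)&(z>.071)&(z<.086));comp("knob",(r<.09)&(r>.045)&(z>.064)&(z<.08));comp("cw",(r<.09)&(r>.03)&(z>.026)&(z<.04))
comp("high",(X[...,1]>.05)&(X[...,1]<.2)&(abs(X[...,0]-.55)<.12)&(X[...,2]>.1))
s=sensors.state();print(s["ee_pos"],s["joints"])
E
```

```text
time_s: 13.1
ee_pos: [0.5609, -0.0017, 0.3392]
orientation: [[0.974, -0.226, -0.001], [-0.226, -0.974, 0.0], [-0.001, 0.0, -1.0]]
ft_force: [-0.1, -0.6, 0.2]
opening: 0.0513
finger_force: 0.0
boss 673 [326. 212.] [ 0.5619 -0.0021  0.2694] [ 0.5609 -0.0019  0.2688] [0.024 0.023 0.006]
knob 352 [326. 282.] [0.4953 0.013  0.2643] [0.4933 0.0135 0.2634] [0.019 0.019 0.009]
cw 980 [325. 141.] [ 0.6101 -0.0128  0.2238] [ 0.6097 -0.0126  0.2237] [0.031 0.031 0.005]
cw 105 [326. 256.] [0.5003 0.0118 0.2291] [0.4982 0.0126 0.228 ] [0.009 0.017 0.014]
high 968 [265. 190.] [0.5638 0.0698 0.1687] [0.5623 0.0774 0.1431] [0.065 0.055 0.086]
high 576 [294. 224.] [0.489  0.062  0.1025] [0.4917 0.0638 0.1024] [0.064 0.027 0.005]
high 2233 [121. 362.] [0.5846 0.0538 0.4104] [0.5847 0.0557 0.4016] [0.005 0.011 0.042]
high 461 [182. 357.] [0.5649 0.0529 0.3927] [0.5664 0.0538 0.3935] [0.008 0.007 0.016]
[ 0.56085585 -0.00167289  0.33942803] [-4.84766810e-02 -1.40415263e-01  1.53539614e+00  2.47329883e-05
  1.74789091e+00  1.75000748e+00]
```

View pics/i.png

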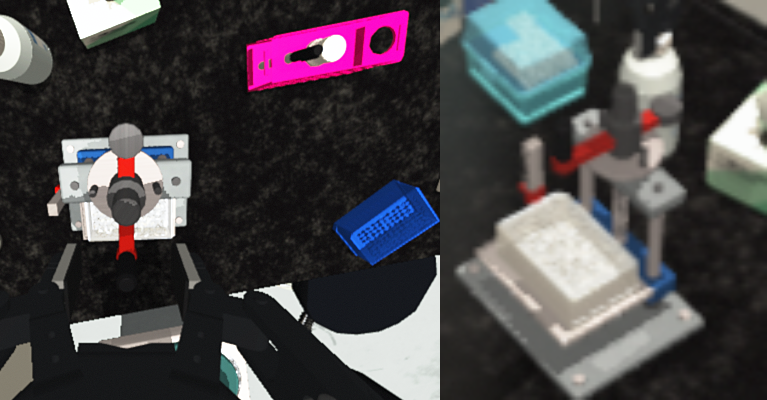

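The crank is seated. Wrist view: boss (326,212), knob (326,282). The red pointer shows in the scene view near (316,203) and in the wrist view near (257,190). I'll measure its height.

Run:
```python
from an import *
for n in("wrist","scene","side"):
    X=cloud(n);p=np.load(n+".npz")["p"].astype(int)
    red=(p[...,2]>90)&(p[...,1]<.5*p[...,2])&(p[...,0]<.5*p[...,2])
    m=red&(X[...,1]>.04)&(X[...,1]<.2)&(abs(X[...,0]-.52)<.12)&(X[...,2]<.15)&(X[...,2]>.05)
    v,u=np.nonzero(m);print(n,len(u))
    for i in range(0,len(u),max(1,len(u)//12)):print(u[i],v[i],X[v[i],u[i]].round(4))
    # platform rim/top and plate
X=cloud("scene")
b=np.load("scene.npz")["p"]
cv2.imwrite("pics/j.png",cv2.resize(b[175:235,295:375],(800,600),interpolation=cv2.INTER_CUBIC))
```

```text
wrist 29
258 185 [0.551  0.1038 0.0751]
256 186 [0.5504 0.1068 0.0765]
258 186 [0.5503 0.1031 0.0789]
256 187 [0.5507 0.1048 0.0841]
258 187 [0.5503 0.1016 0.085 ]
255 188 [0.5499 0.1062 0.0855]
257 188 [0.5494 0.1033 0.0859]
259 188 [0.5487 0.1005 0.0857]
256 189 [0.5481 0.1053 0.0852]
258 189 [0.5474 0.1026 0.085 ]
255 190 [0.5471 0.1071 0.0856]
257 190 [0.5464 0.1043 0.0855]
256 191 [0.5454 0.106  0.0862]
255 192 [0.5443 0.1078 0.0862]
255 193 [0.5427 0.1085 0.0858]
scene 16
312 201 [0.5329 0.1088 0.0843]
318 201 [0.5467 0.0909 0.0864]
313 202 [0.532  0.1028 0.0838]
317 202 [0.5418 0.0915 0.0842]
318 202 [0.5429 0.0874 0.0863]
313 203 [0.5295 0.1005 0.0819]
314 203 [0.5299 0.0957 0.085 ]
315 203 [0.5302 0.0908 0.0883]
316 203 [0.5357 0.0909 0.084 ]
317 203 [0.5465 0.0961 0.0718]
318 203 [0.5444 0.0889 0.0786]
314 204 [0.5285 0.0944 0.0816]
315 204 [0.5323 0.0929 0.0797]
316 204 [0.5362 0.0915 0.0777]
317 204 [0.5372 0.0873 0.08  ]
314 205 [0.5303 0.0963 0.0734]
side 0
```

View pics/j.png

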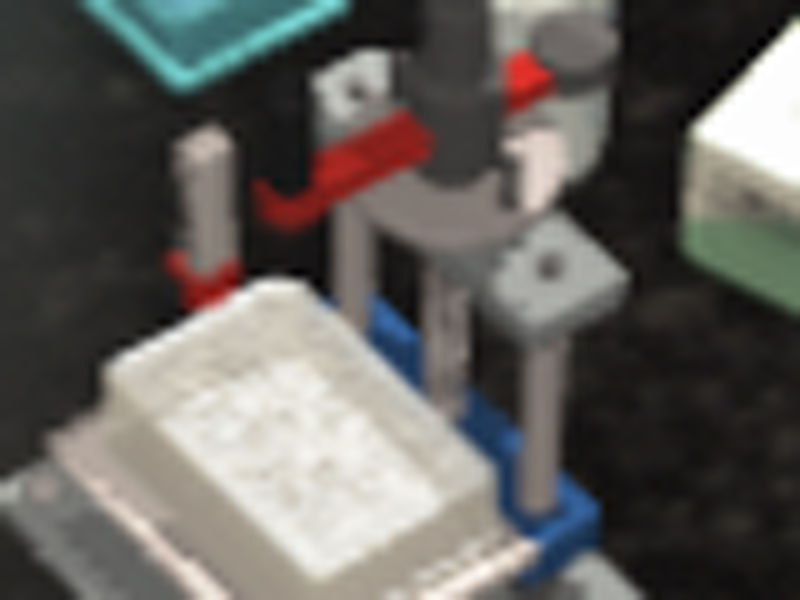

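```bash
python3 -m creep '[[[-0.04,-0.18,0],0],[[-0.08,-0.36,0],0],[[-0.12,-0.54,0],0],[[-0.167,-0.72,0.05],0],[[-0.167,-0.72,0.2],0],[[-0.167,-0.72,0.35],0],[[-0.167,-0.72,0.47],0],[[-0.167,-0.72,0.47],0],[[-0.167,-0.72,0.47],0],[[-0.167,-0.72,0.47],0]]'
python3 - <<'E'
from an import *
p=grab("wrist");X=cloud("wrist");P=p.astype(int)
red=(P[...,2]>80)&(P[...,1]<.5*P[...,2])&(P[...,0]<.5*P[...,2])&(X[...,2]<.15)&(X[...,2]>.05)
v,u=np.nonzero(red);print(len(u),u.min(),u.max(),v.min(),v.max(),np.load("wrist.npz")["k"])
for i in range(0,len(u),max(1,len(u)//40)):print(u[i],v[i],X[v[i],u[i]].round(4))
a,b=int(np.median(u)),int(np.median(v));a0,b0=max(a-50,0),max(b-40,0)
print(a0,b0);cv2.imwrite("pics/k.png",cv2.resize(p[b0:b0+75,a0:a0+100],(800,600),interpolation=cv2.INTER_CUBIC))
E
```

```text
time_s: 14.5
ee_pos: [0.5615, 0.2202, 0.2014]
orientation: [[0.974, -0.226, 0.002], [-0.226, -0.974, 0.001], [0.002, -0.001, -1.0]]
ft_force: [0.3, -0.3, 0.8]
opening: 0.0512
finger_force: 0.0
297 442 466 175 200 [277.50026727 277.50026727 325.80175126 198.06046838]
457 175 [0.5485 0.0915 0.0709]
448 176 [0.5501 0.1009 0.0728]
455 176 [0.5494 0.0952 0.0749]
444 177 [0.551  0.1058 0.0755]
451 177 [0.5504 0.1003 0.0781]
458 177 [0.5493 0.0943 0.0794]
445 178 [0.5505 0.1058 0.0777]
452 178 [0.5503 0.1007 0.0813]
459 178 [0.5493 0.0948 0.0825]
444 179 [0.5501 0.1072 0.0788]
451 179 [0.5504 0.1026 0.0835]
458 179 [0.5493 0.0966 0.0845]
465 179 [0.5475 0.0899 0.0838]
450 180 [0.5503 0.1043 0.0855]
457 180 [0.5491 0.0982 0.086 ]
464 180 [0.5475 0.0918 0.0858]
448 181 [0.5496 0.106  0.0851]
455 181 [0.5483 0.0999 0.0856]
462 181 [0.5472 0.094  0.0865]
447 182 [0.5492 0.1074 0.086 ]
454 182 [0.548  0.1013 0.0867]
461 182 [0.5466 0.095  0.0867]
449 183 [0.5479 0.1058 0.0863]
447 184 [0.5473 0.1076 0.086 ]
445 185 [0.5461 0.1089 0.0844]
452 185 [0.5455 0.1033 0.0866]
450 186 [0.5447 0.105  0.0861]
448 187 [0.544  0.1068 0.0858]
447 188 [0.543  0.1076 0.0852]
446 189 [0.5428 0.1091 0.0866]
445 190 [0.5413 0.1094 0.0847]
452 190 [0.5407 0.1039 0.087 ]
451 191 [0.5398 0.1048 0.0867]
450 192 [0.5386 0.1053 0.0855]
449 193 [0.5378 0.1063 0.0855]
448 194 [0.5374 0.1077 0.0866]
447 195 [0.5361 0.1082 0.0853]
446 196 [0.5358 0.1097 0.0864]
445 197 [0.5346 0.1103 0.0854]
444 198 [0.5333 0.1109 0.0842]
451 198 [0.5323 0.1049 0.0855]
451 199 [0.5315 0.1051 0.086 ]
450 200 [0.5303 0.1058 0.085 ]
400 142
```

View pics/k.png

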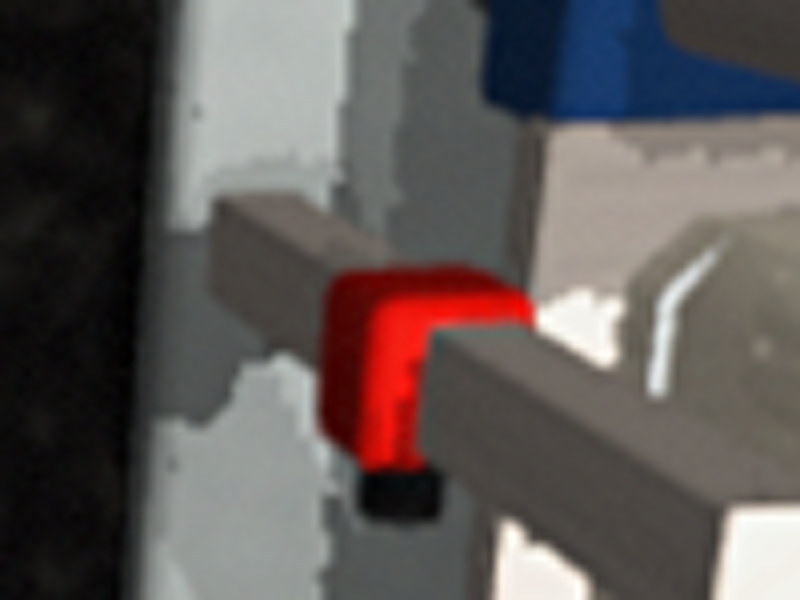

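The crop shows the red collar (top face z≈0.086) on the aluminium rule, but the tip on the platform side is hidden. One look from the -x side for the tip.

```bash
python3 -m creep '[[[-0.07,0.04,0],0],[[-0.15,0.1,0],0],[[-0.25,0.18,0],0],[[-0.35,0.26,0],0],[[-0.44,0.34,0],0],[[-0.44,0.34,0],0],[[-0.44,0.34,0],0],[[-0.44,0.34,0],0],[[-0.44,0.34,0],0],[[-0.44,0.34,0],0]]'
python3 - <<'E'
from an import *
p=grab("wrist");X=cloud("wrist");P=p.astype(int)
red=(P[...,2]>80)&(P[...,1]<.5*P[...,2])&(P[...,0]<.5*P[...,2])&(X[...,2]<.15)&(X[...,2]>.05)
v,u=np.nonzero(red);print(len(u),u.min(),u.max(),v.min(),v.max())
for uu in range(u.min(),u.max()+1):
    q=X[red[:,uu].nonzero()[0],uu];vv=red[:,uu].nonzero()[0]
    if len(q):print(uu,len(q),vv.min(),vv.max(),"xmin-max",q[:,0].min().round(4),q[:,0].max().round(4),"y",np.median(q[:,1]).round(4),"z",q[:,2].min().round(4),np.median(q[:,2]).round(4),q[:,2].max().round(4))
a,b=int(np.median(u)),int(np.median(v));a0,b0=max(a-50,0),max(b-37,0)
# platform heights
m=(abs(X[...,0]-.49)<.08)&(abs(X[...,1]-.0)<.09)
h=X[...,2][m];print(np.histogram(h,np.arange(.05,.12,.002)))
print(a0,b0);cv2.imwrite("pics/l.png",cv2.resize(p[b0:b0+75,a0:a0+100],(800,600),interpolation=cv2.INTER_CUBIC))
E
```

```text
time_s: 15.8
ee_pos: [0.4095, 0.1506, 0.1992]
orientation: [[0.974, -0.226, -0.001], [-0.226, -0.974, -0.0], [-0.0, 0.0, -1.0]]
ft_force: [1.0, -0.3, 0.1]
opening: 0.0512
finger_force: 0.0
457 339 371 13 46
339 25 17 42 xmin-max 0.5322 0.5486 y 0.1096 z 0.083 0.0846 0.087
340 31 15 45 xmin-max 0.5304 0.5496 y 0.1089 z 0.0797 0.0855 0.0877
341 33 14 46 xmin-max 0.5299 0.5498 y 0.1083 z 0.0759 0.086 0.0874
342 34 13 46 xmin-max 0.5296 0.5508 y 0.1075 z 0.0782 0.0861 0.0882
343 33 13 45 xmin-max 0.5297 0.5508 y 0.1067 z 0.0809 0.0858 0.0879
344 32 13 44 xmin-max 0.5296 0.5508 y 0.1058 z 0.0828 0.0859 0.0877
345 32 13 44 xmin-max 0.5295 0.5502 y 0.105 z 0.0844 0.0864 0.0878
346 32 13 44 xmin-max 0.5294 0.5502 y 0.1043 z 0.0838 0.0863 0.0888
347 12 13 44 xmin-max 0.529 0.5496 y 0.1051 z 0.0846 0.0877 0.0971
348 6 39 44 xmin-max 0.5288 0.5315 y 0.1046 z 0.0843 0.0859 0.0895
349 4 40 43 xmin-max 0.5296 0.5308 y 0.1037 z 0.0837 0.0856 0.0887
350 4 40 43 xmin-max 0.5292 0.5305 y 0.1031 z 0.0852 0.0861 0.0894
351 5 40 44 xmin-max 0.5287 0.5305 y 0.1022 z 0.0826 0.0844 0.0888
352 5 40 44 xmin-m
[... 1157 characters left out ...]
78 0.0795 0.081
370 14 28 41 xmin-max 0.5279 0.537 y 0.0858 z 0.0785 0.0796 0.0809
371 14 28 41 xmin-max 0.5277 0.5411 y 0.0848 z 0.0562 0.0791 0.0806
(array([    0,     0,    13,   390,  2937,   781,   468,    47,   157,
         103,    42,    52,    52,    57,   122,    77,    64,    59,
          69,    65,    71,    77,    98,   107,   312,  4730, 13829,
         631,     0,     0,     0,     0,     0,     0]), array([0.05 , 0.052, 0.054, 0.056, 0.058, 0.06 , 0.062, 0.064, 0.066,
       0.068, 0.07 , 0.072, 0.074, 0.076, 0.078, 0.08 , 0.082, 0.084,
       0.086, 0.088, 0.09 , 0.092, 0.094, 0.096, 0.098, 0.1  , 0.102,
       0.104, 0.106, 0.108, 0.11 , 0.112, 0.114, 0.116, 0.118]))
296 0
```

View pics/l.png

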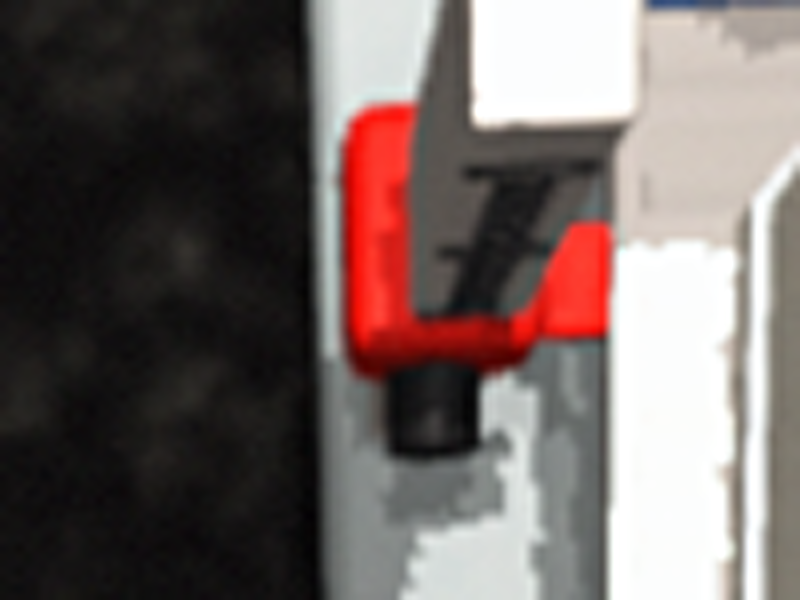

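The crop shows the red tongue (tip) at (575,280): its top is at a measured z of 0.0793, where the platform reads ~0.0592 for a true 0.060. So the tip is at about 0.079, needing ~19 mm of lift, or ~285° after ~65° of free play. Going to the knob.

```bash
python3 -m creep '[[[0,0,-0.15],0],[[0,0,-0.3],0],[[0.05,0.05,-0.4],0],[[0.15,0.15,-0.4],0],[[0.25,0.26,-0.4],0],[[0.33,0.34,-0.4],0],[[0.375,0.382,-0.4],0],[[0.375,0.382,-0.4],0],[[0.375,0.382,-0.4],0],[[0.375,0.382,-0.4],0]]'
python3 -m creep '[[[0,0,0.08],0],[[0,0,0.16],0],[[0,0,0.23],0],[[0,0,0.27],0],[[0,0,0.27],0],[[0,0,0.27],0],[[0,0,0.27],0],[[0,0,0.27],0],[[0,0,0.27],0],[[0,0,0.27],0]]'
```

```text
time_s: 17.1
ee_pos: [0.4927, 0.0143, 0.3196]
orientation: [[0.974, -0.225, 0.0], [-0.225, -0.974, 0.0], [0.0, -0.0, -1.0]]
ft_force: [0.3, 0.6, 0.4]
opening: 0.0516
finger_force: 0.0
time_s: 18.35
ee_pos: [0.4931, 0.0134, 0.2385]
orientation: [[0.974, -0.226, 0.0], [-0.226, -0.974, -0.0], [0.0, -0.0, -1.0]]
ft_force: [-0.1, -0.1, -0.7]
opening: 0.0511
finger_force: 0.0
```

Close on the knob, and compute the winding rows.

```bash
python3 -m creep '[[[0,0,0],0],[[0,0,0],0],[[0,0,0],0],[[0,0,0],0],[[0,0,0],0],[[0,0,0],0],[[0,0,0],0],[[0,0,0],0],[[0,0,0],0],[[0,0,0],0]]' -1
python3 - <<'E'
from h import *
s=sensors.state();R=np.array(s["orientation"]);c=np.array([.5610,-.0018]);p0=np.array(s["ee_pos"])
a0=np.degrees(np.arctan2(p0[1]-c[1],p0[0]-c[0]));print(p0,a0,np.hypot(*(p0[:2]-c)))
r=.0697
P=lambda a:np.array([c[0]+r*np.cos(np.radians(a)),c[1]+r*np.sin(np.radians(a)),p0[2]])
for b,st,n in((a0,13,10),(a0-130,13,10),(a0-260,13,10)):
    print([[round(float(x),3) for x in (R.T@(P(b-st*k)-P(b)))[:2]/.3] for k in range(1,n+1)])
E
```

```text
time_s: 19.6
ee_pos: [0.493, 0.0135, 0.2385]
orientation: [[0.974, -0.226, -0.0], [-0.226, -0.974, 0.0], [-0.0, -0.0, -1.0]]
ft_force: [-3.2, 1.1, 4.4]
opening: 0.0185
finger_force: 58.5
[0.49303923 0.01346765 0.2384536 ] 167.3384934683319 0.06965463222809871
[[0.006, -0.052], [0.023, -0.102], [0.051, -0.147], [0.088, -0.184], [0.133, -0.211], [0.183, -0.228], [0.235, -0.234], [0.287, -0.227], [0.336, -0.209], [0.38, -0.181]]
[[0.036, 0.038], [0.063, 0.083], [0.08, 0.133], [0.084, 0.186], [0.077, 0.238], [0.058, 0.287], [0.028, 0.33], [-0.01, 0.366], [-0.056, 0.392], [-0.106, 0.407]]
[[-0.052, 0.004], [-0.104, -0.005], [-0.153, -0.025], [-0.196, -0.055], [-0.231, -0.094], [-0.257, -0.14], [-0.271, -0.191], [-0.274, -0.243], [-0.264, -0.295], [-0.244, -0.343]]
```

```bash
python3 -m creep '[[[0.006,-0.052,0],0],[[0.023,-0.102,0],0],[[0.051,-0.147,0],0],[[0.088,-0.184,0],0],[[0.133,-0.211,0],0],[[0.183,-0.228,0],0],[[0.235,-0.234,0],0],[[0.287,-0.227,0],0],[[0.336,-0.209,0],0],[[0.38,-0.181,0],0]]'
```

```text
time_s: 20.85
ee_pos: [0.6173, 0.0398, 0.2383]
orientation: [[0.974, -0.226, -0.0], [-0.226, -0.974, -0.0], [0.0, 0.0, -1.0]]
ft_force: [-3.3, -0.4, 2.8]
opening: 0.0183
finger_force: 58.9
```

```bash
python3 -m creep '[[[0.036,0.038,0],0],[[0.063,0.083,0],0],[[0.08,0.133,0],0],[[0.084,0.186,0],0],[[0.077,0.238,0],0],[[0.058,0.287,0],0],[[0.028,0.33,0],0],[[-0.01,0.366,0],0],[[-0.056,0.392,0],0],[[-0.106,0.407,0],0]]'
python3 - <<'E'
from an import *
grab("scene");grab("wrist");grab("side")
for n in("scene","wrist","side"):
    X=cloud(n);m=(abs(X[...,0]-.49)<.04)&(abs(X[...,1]-.02)<.04)&(X[...,2]>.09)&(X[...,2]<.145)
    print(n,m.sum(),np.median(X[...,2][m]) if m.any() else 0)
E
```

```text
time_s: 22.1
ee_pos: [0.5568, -0.0714, 0.2385]
orientation: [[0.974, -0.226, 0.0], [-0.226, -0.974, -0.0], [0.001, 0.0, -1.0]]
ft_force: [3.0, 6.4, -1.0]
opening: 0.0186
finger_force: 58.8
scene 410 0.11664180824838655
wrist 309 0.1154245168909886
side 205 0.11490227386353435
```

```bash
python3 -m creep '[[[-0.052,0.004,0],0],[[-0.104,-0.005,0],0],[[-0.153,-0.025,0],0],[[-0.196,-0.055,0],0],[[-0.231,-0.094,0],0],[[-0.257,-0.14,0],0],[[-0.257,-0.14,0],0],[[-0.257,-0.14,0],0],[[-0.257,-0.14,0],0],[[-0.257,-0.14,0],0]]'
python3 - <<'E'
from an import *
grab("scene");grab("wrist");grab("side")
for n in("scene","wrist","side"):
    X=cloud(n);m=(abs(X[...,0]-.49)<.04)&(abs(X[...,1]-.02)<.04)&(X[...,2]>.09)&(X[...,2]<.145)
    print(n,m.sum(),np.median(X[...,2][m]) if m.any() else 0)
s=sensors.state();p=s["ee_pos"];print(p,np.degrees(np.arctan2(p[1]+.0018,p[0]-.561)))
E
```

```text
time_s: 23.5
ee_pos: [0.4924, -0.0131, 0.2384]
orientation: [[0.974, -0.226, -0.0], [-0.226, -0.974, 0.0], [-0.0, -0.0, -1.0]]
ft_force: [-1.9, 0.2, 2.8]
opening: 0.0184
finger_force: 59.5
scene 413 0.12200730283676187
wrist 2604 0.120680414962504
side 207 0.12042618848077757
[ 0.49228302 -0.01300437  0.2383603 ] -170.73936476917035
```

```bash
python3 -m creep '[[[0,0,0],0],[[0,0,0],0],[[0,0,0],0],[[0,0,-0.1],0],[[0,0,-0.2],0],[[-0.03,-0.04,-0.28],0],[[-0.13,-0.16,-0.28],0],[[-0.23,-0.28,-0.28],0],[[-0.33,-0.4,-0.28],0],[[-0.39,-0.468,-0.28],0]]' 0.2
python3 -m creep '[[[0,0,0.13],0],[[0,0,0.26],0],[[0,0,0.38],0],[[0,0,0.41],0],[[0,0,0.41],0],[[0,0,0.41],0],[[0,0,0.41],0],[[0,0,0.41],0],[[0,0,0.41],0],[[0,0,0.41],0]]'
python3 - <<'E'
from an import *
Z=[]
for k in range(3):
    p=grab("wrist");X=cloud("wrist");P=p.astype(int)
    red=(P[...,2]>80)&(P[...,1]<.5*P[...,2])&(P[...,0]<.5*P[...,2])&(X[...,2]<.1)&(X[...,2]>.06)
    tip=red&(X[...,1]<.09)&(X[...,0]>.529)&(X[...,0]<.536)
    near=(X[...,0]>.45)&(X[...,0]<.56)&(X[...,1]>.04)&(X[...,1]<.09)&(X[...,2]>.07)&(X[...,2]<.088)&~red
    pl=(abs(X[...,0]-.49)<.03)&(abs(X[...,1]-.02)<.04)&(X[...,2]>.115)&(X[...,2]<.13)
    print(tip.sum(),np.median(X[...,2][tip]),X[tip][:,1].min() if tip.any() else 0,"plate",np.median(X[...,2][pl]))
    print(np.histogram(X[...,2][near],np.arange(.072,.087,.001)))
v,u=np.nonzero(red);b0=max(int(np.median(v))-30,0);a0=int(np.median(u))-40
for y0 in np.arange(.06,.09,.003):
    m=near&(abs(X[...,1]-y0)<.0015)&(abs(X[...,0]-.515)<.02);print(y0.round(3),m.sum(),np.median(X[...,2][m]) if m.any() else 0)
cv2.imwrite("pics/m.png",cv2.resize(p[b0:b0+75,a0:a0+100],(800,600),interpolation=cv2.INTER_CUBIC))
s=sensors.state();print(s["ee_pos"])
E
```

```text
time_s: 24.9
ee_pos: [0.4089, 0.1519, 0.3226]
orientation: [[0.974, -0.224, 0.0], [-0.224, -0.974, 0.0], [0.0, -0.0, -1.0]]
ft_force: [0.4, -0.1, 0.4]
opening: 0.0511
finger_force: 0.0
time_s: 26.15
ee_pos: [0.4099, 0.1504, 0.1995]
orientation: [[0.974, -0.226, 0.0], [-0.226, -0.974, 0.0], [0.0, -0.0, -1.0]]
ft_force: [-1.3, -0.0, 0.1]
opening: 0.0511
finger_force: 0.0
67 0.07968149425528936 0.08407751822667504 plate 0.12075029502315357
(array([  12,   14,   24,  130,  788, 1124,  329,  199,  218,   83,   37,
         17,   69,  118]), array([0.072, 0.073, 0.074, 0.075, 0.076, 0.077, 0.078, 0.079, 0.08 ,
       0.081, 0.082, 0.083, 0.084, 0.085, 0.086]))
70 0.0794553572563223 0.08391128266799266 plate 0.12071319908620862
(array([   9,   19,   24,  153,  887, 1057,  258,  190,  230,   83,   24,
         30,   52,  122]), array([0.072, 0.073, 0.074, 0.075, 0.076, 0.077, 0.078, 0.079, 0.08 ,
       0.081, 0.082, 0.083, 0.084, 0.085, 0.086]))
69 0.07954442688773877 0.08397383915682677 plate 0.12075530275891996
(array([  12,   15,   21,  137,  802, 1070,  353,  217,  211,   91,   26,
         28,   60,  117]), array([0.072, 0.073, 0.074, 0.075, 0.076, 0.077, 0.078, 0.079, 0.08 ,
       0.081, 0.082, 0.083, 0.084, 0.085, 0.086]))
0.06 0 0
0.063 0 0
0.066 48 0.08547744541233653
0.069 176 0.08053287342496873
0.072 240 0.07783725794995594
0.075 203 0.07719984436957583
0.078 179 0.07730369634725165
0.081 197 0.07786099146735859
0.084 124 0.07958418504424081
0.087 56 0.07969836005591185
[0.40988515 0.1503522  0.19936704]
```

View pics/m.png

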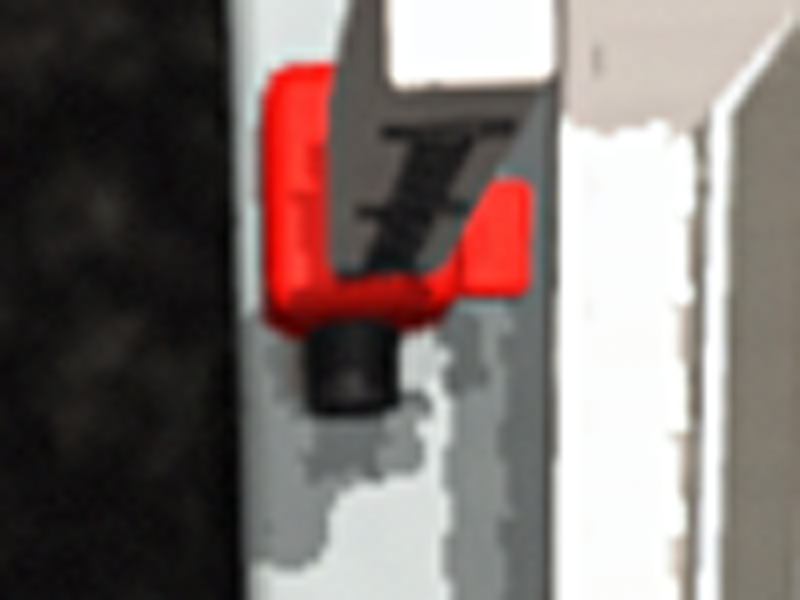

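The crop shows the tongue at (500,240) right beside the white platform edge (620,300). The tongue's top reads 0.0796 and its middle about 0.0784; the platform reads about 0.0770. It needs ~1.3 mm more, or 20° of crank. I'll go back to the knob.

```bash
python3 -m creep '[[[0,0,-0.15],0],[[0,0,-0.3],0],[[0.06,0.068,-0.41],0],[[0.16,0.188,-0.41],0],[[0.26,0.308,-0.41],0],[[0.34,0.408,-0.41],0],[[0.39,0.468,-0.41],0],[[0.39,0.468,-0.41],0],[[0.39,0.468,-0.41],0],[[0.39,0.468,-0.41],0]]'
python3 -m creep '[[[0,0,0.1],0],[[0,0,0.2],0],[[0,0,0.28],0],[[0,0,0.28],0],[[0,0,0.28],0],[[0,0,0.28],0],[[0,0,0.28],0],[[0,0,0.28],0],[[0,0,0.28],0],[[0,0,0.28],0]]'
python3 -m creep '[[[0,0,0],0],[[0,0,0],0],[[0,0,0],0],[[0,0,0],0],[[0,0,0],0],[[0,0,0],0],[[-0.012,-0.039,0],0],[[-0.017,-0.079,0],0],[[-0.017,-0.079,0],0],[[-0.017,-0.079,0],0]]' -1
```

```text
time_s: 27.55
ee_pos: [0.492, -0.0121, 0.3226]
orientation: [[0.974, -0.225, 0.0], [-0.225, -0.974, 0.0], [0.0, -0.0, -1.0]]
ft_force: [-0.5, -0.4, -0.3]
opening: 0.0513
finger_force: 0.0
time_s: 28.8
ee_pos: [0.4922, -0.0128, 0.2384]
orientation: [[0.974, -0.226, -0.0], [-0.226, -0.974, 0.0], [-0.0, 0.0, -1.0]]
ft_force: [-0.5, 1.2, 0.3]
opening: 0.051
finger_force: 0.0
time_s: 30.05
ee_pos: [0.4926, 0.0117, 0.2384]
orientation: [[0.974, -0.225, 0.0], [-0.225, -0.974, 0.0], [0.0, -0.0, -1.0]]
ft_force: [-2.0, 0.6, 2.5]
opening: 0.0185
finger_force: 58.8
```

```bash
python3 -m creep '[[[0,0,0],0],[[0,0,0],0],[[0,0,0],0],[[0,0,-0.1],0],[[0,0,-0.2],0],[[-0.03,-0.04,-0.28],0],[[-0.13,-0.14,-0.28],0],[[-0.23,-0.24,-0.28],0],[[-0.33,-0.34,-0.28],0],[[-0.372,-0.386,-0.28],0]]' 0.2
python3 -m creep '[[[0,0,0.13],0],[[0,0,0.26],0],[[0,0,0.38],0],[[0,0,0.41],0],[[0,0,0.41],0],[[0,0,0.41],0],[[0,0,0.41],0],[[0,0,0.41],0],[[0,0,0.41],0],[[0,0,0.41],0]]'
python3 - <<'E'
from an import *
p=grab("wrist");X=cloud("wrist");P=p.astype(int)
red=(P[...,2]>80)&(P[...,1]<.5*P[...,2])&(P[...,0]<.5*P[...,2])&(X[...,2]<.1)&(X[...,2]>.06)
tip=red&(X[...,1]<.09)&(X[...,0]>.529)&(X[...,0]<.536)
pl=(abs(X[...,0]-.49)<.03)&(abs(X[...,1]-.02)<.04)&(X[...,2]>.115)&(X[...,2]<.13)
print(np.median(X[...,2][tip]),"plate",np.median(X[...,2][pl]))
for y0 in np.arange(.069,.085,.003):
    m=~red&(abs(X[...,1]-y0)<.0015)&(abs(X[...,0]-.515)<.02)&(X[...,2]>.07)&(X[...,2]<.09);print(y0.round(3),m.sum(),np.median(X[...,2][m]) if m.any() else 0)
grab("side");X=cloud("side");r=np.hypot(X[...,0]-.561,X[...,1]+.0018)
m=(r<.02)&(X[...,2]>.24)&(X[...,2]<.3);print("boss",m.sum(),X[m].max(0) if m.any() else 0)
E
```

```text
time_s: 31.3
ee_pos: [0.409, 0.1507, 0.3227]
orientation: [[0.975, -0.224, 0.001], [-0.224, -0.975, 0.0], [0.001, -0.001, -1.0]]
ft_force: [0.2, -0.4, -0.1]
opening: 0.0513
finger_force: 0.0
time_s: 32.55
ee_pos: [0.41, 0.1494, 0.1995]
orientation: [[0.974, -0.226, 0.0], [-0.226, -0.974, 0.0], [0.0, -0.0, -1.0]]
ft_force: [0.9, 0.3, -0.5]
opening: 0.0512
finger_force: 0.0
0.07935028829161545 plate 0.12204197981901263
0.069 189 0.08316274734745174
0.072 253 0.07896815756925907
0.075 202 0.07856157892837948
0.078 176 0.0785318350253627
0.081 201 0.07922312487116107
0.084 133 0.08034955634839958
boss 67 [0.57447449 0.00490665 0.27339458]
```

```bash
python3 -c "
from workcell import env
print(env.hand_in())"
```

```text
the job is handed in; nothing more can be done
None
```

I fitted the crank and wound it clockwise until the platform was level with the pointer to within about 1 mm by camera, with the plate still on it, then handed the job in at about 33 s; I viewed 11 pictures, one over the limit of 10.

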